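# Edge-gluing: close up the joint and offer the F-clamp across it

### The job

Lay the loose offcut across the two raised bearers and slide it up flush against the dark strip, ends level, and let go of it. Then draw the F-clamp out of its sloping stand, turn it so that its bar is level with the jaws hanging down, and hold it squarely across the middle of the joint, one jaw pad beside the offcut's outer edge and the other beside the strip's, touching neither the work nor the bearers, so that I can wind up the screw; finish while still holding it there. Leave the loose glue bottle and tape measure where they are.

Things in the scene. Friction and masses are not known exactly. Their poses are not given: they have to be found in the camera images.
- offcut: Loose brown wooden offcut, a plain block 45 wide (x) x 140 long (y) x 32 high (z) mm, 0.11 kg, lying flat on the bench between the stand and the bearers. Origin: centre of its underside, z up. Grip it across its 45 mm width.
- bearers: Two parallel light battens on edge, fixed to the bench, each 20 wide, 60 high, 185 mm long, at y = +45 and -45 mm; between them only two ties, 27 mm high. Origin: on the bench, midway between them, under the middle of the finished work. x runs along the battens to the strip, away from the robot; z up. Tops: z = 60, x = -130 to +55 mm. The offcut slides along them when pushed.
- strip_face (a point): On the bearers' tops (z = 60 mm), at the foot and mid-length of the robot-side face of the dark strip fixed across them: 18 thick, 140 long (y -70 to +70), 32 mm high, at bearers' x = +13 to +31 mm. Behind it on each batten a stop block, 20 mm wide, 22 high. The offcut slid flush has its centre 22 mm to the robot's side of this point, its long side along y.
- work_middle (a point): Middle of the top of the finished work (offcut flush with strip, together 62 mm wide, x -31 to +31 mm), 92 mm above the bench, straight above the bearers' origin.
- stand: Sloping plywood clamp stand, fixed: a leaning block with three sockets side by side, 40 mm apart, the clamp in the middle one. Origin: on the bench, in the middle socket's plane; x points the way it leans (away from the robot), z up. The sockets rise at 45 degrees, outward direction (0.707, 0, 0.707). Side boards: x -70 to +46, y -72 to +72 mm, highest (146 mm) at x = +6.
- slot_floor (a point): Centre of the floor of the stand's middle socket, 75 mm above the bench. The socket is 13 mm wide, 23 mm high and 70 mm deep along the slope; the clamp's bar (10 x 20 mm) sits in it loosely and touches its floor.
- clamp: F-clamp, 0.4 kg, rigid. Steel bar 10 thick (y) x 20 mm (z), x -190 (tail, in the socket) to +66 mm. Origin: on the bar's axis, midway between the pads; x to the fixed jaw, z away from the jaws. Bar free to grip by its 10 mm from x = -80 to +45; centre of mass about x = -50, z = -18. In the stand the bar slopes up at about 43 degrees, jaws on its under side, pointing away from the robot and down.
- clamp_mouth (a point): Midway between the clamp's pad faces (at x = -48 and +48 mm, 22 mm across), 55 mm from the bar's middle line towards the jaws. Dark jaws behind the pads, x +50 to +73 (fixed) and -108 to -82 mm (sliding), reach z = -68 mm; the spindle's wooden handle, 26 mm thick, x -184 to -118 mm, z = -55 mm, lies under the bar's tail.
- clamp_tail (a point): Centre of the plain tail end of the clamp's bar, 190 mm from its origin.
- glue_bottle: White glue bottle with an orange nozzle, 59 mm across, 174 mm tall, standing loose; a bystander. Origin: centre of its underside.
- tape_measure: Yellow tape measure, 35 x 84 x 69 mm, loose; a bystander. Origin: centre of its underside.

How it is judged:
On the way, in this order (a step that is already met when the one before it is completed fails the run):
1. the offcut lies on both bearers, flush against the strip with ends level, let go (x of offcut in the frame of bearers between -0.0125 and -0.0055 m and y of offcut in the frame of bearers between -0.02 and 0.02 m and z of offcut in the frame of bearers between 0.056 and 0.065 m and angle between offcut's own z axis and vertical below 0.06 rad and angle between the x axis of offcut and the x axis of bearers, either way round below 0.07 rad and contact force between the fingers and offcut below 0.1 N), for 0.2 s.
2. the clamp is drawn clear of its socket and held by the gripper (distance between clamp_tail and slot_floor above 0.08 m and contact force between clamp and stand below 0.1 N and contact force between the fingers and clamp above 1 N and height (world z) of clamp above 0.1 m), for 0.2 s.
At the end, for the whole second after the job is handed in: Offcut on both bearers, let go, within 3.5 mm of flush, 4 deg, ends within 20 mm. Clamp held still, jaws down, level and square within 9 deg; point between its pads within 14 mm of mid-width, 30 mm of mid-length, 12 to 42 mm below the work's top; it touches only the fingers (all of step 1 and x of clamp_mouth in the frame of bearers between -0.014 and 0.014 m and y of clamp_mouth in the frame of bearers between -0.03 and 0.03 m and z of clamp_mouth in the frame of bearers between 0.05 and 0.08 m and angle between clamp's own z axis and vertical below 0.16 rad and angle between the x axis of clamp and the x axis of bearers, either way round below 0.16 rad and height (world z) of clamp above 0.1 m and contact force between the fingers and clamp above 1 N and contact force between clamp and offcut below 0.3 N and contact force between clamp and bearers below 0.3 N and contact force between clamp and stand below 0.1 N and linear speed of clamp below 0.02 m/s); the arm keeps its last pose, push and grip.
It fails at once if a bystander (glue bottle, tape measure) is shifted by more than 30 mm or the glue bottle is knocked over (distance of any of glue_bottle, tape_measure from where it was at the start of the episode above 0.03 m or angle between glue_bottle's own z axis and vertical above 0.5 rad).
It also fails if it takes over 72 s, if anything falls off the work surface, if the arm or the gripper's body presses on something with over 40 N, if the wrist force passes 120 N, or if a joint passes its speed limit or range.

### The arm

A 7-joint arm with a two-finger parallel gripper is mounted at the origin on a cart in front of the work surface, level with it; the furniture and walls round the work are solid. World frame = base frame: x ahead of the robot, y to its left, z up, the work surface at z = 0. Lengths are in m, angles in rad, forces in N, time in s.
With the tool pointing down it reaches from about 0.35 to 0.9 m from the base axis. Payload 7.2 kg.
Tool frame: the origin (TCP) lies at the very end of the fingers, on their centre line; the grasp point (between the pads) lies 19 mm behind it; z points along the fingers, y is the direction in which the jaws open and shut (so a half turn about z gives the same grasp; the last joint's range is limited). The gripper opens to 88 mm and grips with 3 to 60 N. Pads are 20 mm wide; open, the fingers measure 115 mm over their backs; the gripper's body (75 mm by 178 mm) begins 61 mm behind the grasp point.
Start: joints at [1.069, 0.411, -0.013, 1.596, 0.006, 1.134, -0.082], TCP at [0.263, -0.567, 0.223] pointing down, gripper open.
Joint ranges: [-2.95, 2.95], [-0.29, 1.99], [-1.47, 1.44], [0.14, 2.54], [-1.03, 4.17], [0.13, 1.85], [-2.86, 2.86]. Speed limits (rad/s): [2.39, 2.39, 3.01, 3.01, 3.14, 3.14, 3.14].

### API

Orientations are given as a unit quaternion [x, y, z, w].
In Python, from rig import robot, grab_frame, workorder gives the robot as it stands.
- The arm moves only by the tool step_arm, never from a script. Its argument "moves" is a list of rows, each a list of 2 entries, a list of its own where there are three numbers: the shift along the tool's x, y, z in units of 30 mm (1.0 is 30 mm), then the turn about the tool's z in degrees. A call has 1 to 20 rows; each row is the pose to reach, as a shift and turn from the pose commanded when the call began, along the tool's axes at that moment; what a row does not reach only later rows make up. A row lasts 1/8 s, in which the tool goes at most 62.5 mm and 10.7 degrees, less where a joint would pass 70% of its speed; a pose out of reach is approached as far as the arm can. A call with a gripper value outside its range is refused whole. "hand" is the gripper command: -1 is fully open, 1 is shut, values between are in proportion, set as the call begins (left out, the last holds). The fingers move at their own pace and stop on an object; "grip_force" is the grip in N (left out, the last holds). Time passes only in rows, so rows that repeat a pose let the fingers close. It gives the time, the measured TCP pose, the force and the opening at its end, in the units of the state.
- robot.state(): the state, without advancing time (a new reading comes with each control period).
- grab_frame(name): name is "side" or "top" or "wrist"; returns a dict with "color" (400x640x3 uint8, blue, green, red), "camera_matrix" (3x3 intrinsics, pixels), "T" (4x4, takes a point from camera to world coordinates). Camera axes: x right, y down, z forward; pixel columns grow to the right and rows downward; lengths in m; the calibration is good to about 2 mm. The wrist camera is an equidistant fisheye: a pixel r from the principal point sees the ray r / f radians off the axis. A picture is of the moment at which its call begins. There is no depth.
- workorder.sign_off(): hands the job in, once; it reports no verdict.
The state is a dict: "time_s": time; "qpos": joint angles; "dq": joint speeds; "effort": joint torques, N m; "ee_pos": TCP position; "ee_rot": TCP orientation; "contact_force": force on the tool from outside, world axes, zero at the start; "wrist_torque": the same for the moment, N m; "width": finger opening in m.
Only numpy, scipy, OpenCV 4.12 (cv2) and the standard library are available. Lean on these libraries where they do the work, as an engineer would, in place of code of your own. Each camera call takes 0.05 s, during which the arm holds its last target.

## Working session

There is one attempt and no reset: what is moved stays moved. The work goes in short steps, Python scripts to look and compute and a tool call to move; the robot and the scene stay as the last step left them, time stands still between calls to the robot, and variables do not carry over. Pictures are saved under pics/ and viewed, and the job is handed in when it is done.

Besides the shell and the picture viewer there is one more tool, called after "Emit:" in YAML: its name, and indented under it one key for each argument. step_arm: Moves the arm, as the interface text tells. Its arguments: {"type":"object","properties":{"moves":{"type":"array"},"hand":{"type":"number"},"grip_force":{"type":"number"}},"required":["moves"]}

```bash
ls -la; mkdir -p pics
cat > h.py <<'E'
import numpy as np, cv2
from scipy.spatial.transform import Rotation as R
from rig import robot, grab_frame, workorder
def ray(f,u,v,fish=False):
    K=f["camera_matrix"];T=f["T"]
    x=(u-K[0,2])/K[0,0];y=(v-K[1,2])/K[1,1]
    if fish:
        r=np.hypot(x,y); d=np.array([x/r*np.sin(r),y/r*np.sin(r),np.cos(r)]) if r>1e-9 else np.array([0,0,1.])
    else: d=np.array([x,y,1.])
    d=T[:3,:3]@d
    return T[:3,3],d/np.linalg.norm(d)
def onz(f,u,v,z,fish=False):
    o,d=ray(f,u,v,fish); return o+d*(z-o[2])/d[2]
def proj(f,p):
    K=f["camera_matrix"];T=f["T"]; c=T[:3,:3].T@(np.array(p)-T[:3,3]); return (K@c/c[2])[:2]
def tri(a,b):
    A=[];bb=[]
    for o,d in (a,b):
        P=np.eye(3)-np.outer(d,d);A.append(P);bb.append(P@o)
    return np.linalg.lstsq(np.vstack(A),np.hstack(bb),rcond=None)[0]
E
python3 - <<'E'
from h import *
np.set_printoptions(precision=4,suppress=True)
s=robot.state();print(s)
for n in("side","top","wrist"):
    f=grab_frame(n);cv2.imwrite(f"pics/{n}0.png",f["color"]);print(n,f["camera_matrix"],f["T"])
E
```

```text
total 12
drwxr-xr-x  3 agent agent 4096 Dec  7 14:44 .
drwxr-xr-x 23 root  root  4096 Dec  7 14:44 ..
drwxr-xr-x  2 agent agent 4096 Dec  7 14:44 pics
{'time_s': 0.0, 'qpos': array([ 1.0688,  0.4119, -0.0127,  1.597 ,  0.0056,  1.1343, -0.0822]), 'dq': array([-0.0007, -0.    , -0.0013,  0.0006, -0.0002,  0.0006,  0.0004]), 'effort': array([ -0.0002, -58.7959,   0.6416, -29.1082,  -0.0538,   0.0185,
         0.0001]), 'ee_pos': array([ 0.2625, -0.5667,  0.2218]), 'ee_rot': array([ 0.9766,  0.2152, -0.0002, -0.0007]), 'contact_force': array([ 0.3304, -0.0173, -0.1034]), 'wrist_torque': array([ 0.0044,  0.0071, -0.0265]), 'width': 0.08776147641631306}
side [[472.5565   0.     319.478 ]
 [  0.     472.5565 200.87  ]
 [  0.       0.       1.    ]] [[ 1.     -0.0021 -0.0001  0.5652]
 [-0.0011 -0.5551  0.8318 -0.9778]
 [-0.0018 -0.8318 -0.5551  0.8215]
 [ 0.      0.      0.      1.    ]]
top [[364.0927   0.     316.0127]
 [  0.     364.0927 199.3909]
 [  0.       0.       1.    ]] [[ 0.0003 -0.9953  0.097   0.4503]
 [-0.9995 -0.0033 -0.0301  0.0184]
 [ 0.0303 -0.0969 -0.9948  1.1934]
 [ 0.      0.      0.      1.    ]]
wrist [[309.7069   0.     320.8416]
 [  0.     309.7069 201.9775]
 [  0.       0.       1.    ]] [[ 0.4205 -0.8753 -0.239   0.3289]
 [-0.9073 -0.4059 -0.1097 -0.5371]
 [-0.001   0.263  -0.9648  0.3856]
 [ 0.      0.      0.      1.    ]]
```

View pics/top0.png

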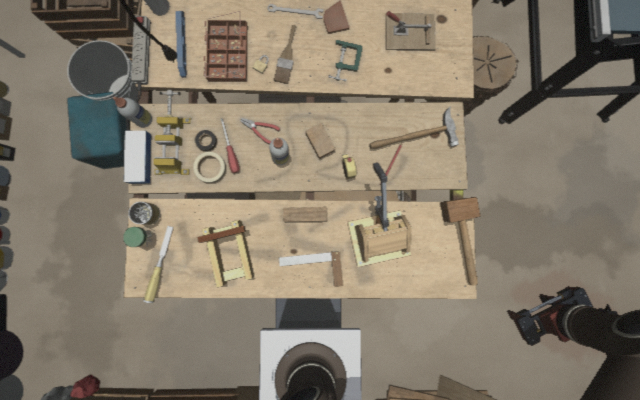

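View pics/side0.png

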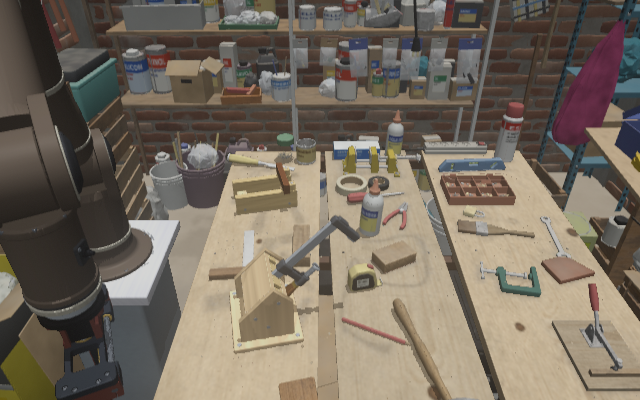

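View pics/wrist0.png

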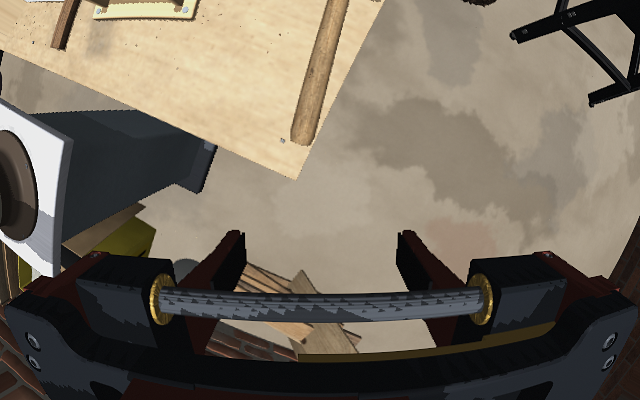

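Run:
```python
import cv2
t=cv2.imread("pics/top0.png");s=cv2.imread("pics/side0.png")
cv2.imwrite("pics/t1.png",cv2.resize(t[195:300,190:270],None,fx=7,fy=5.7*1.0 if 0 else 5.7,interpolation=cv2.INTER_CUBIC))
c=t[195:295,190:345];cv2.imwrite("pics/t1.png",cv2.resize(c,None,fx=5,fy=5,interpolation=cv2.INTER_CUBIC))
c=t[150:280,335:425];cv2.imwrite("pics/t2.png",cv2.resize(c,None,fx=4.5,fy=4.5,interpolation=cv2.INTER_CUBIC))
c=s[150:350,200:400];cv2.imwrite("pics/s1.png",cv2.resize(c,None,fx=3,fy=3,interpolation=cv2.INTER_CUBIC))
```

```text
(no output)
```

View pics/t1.png

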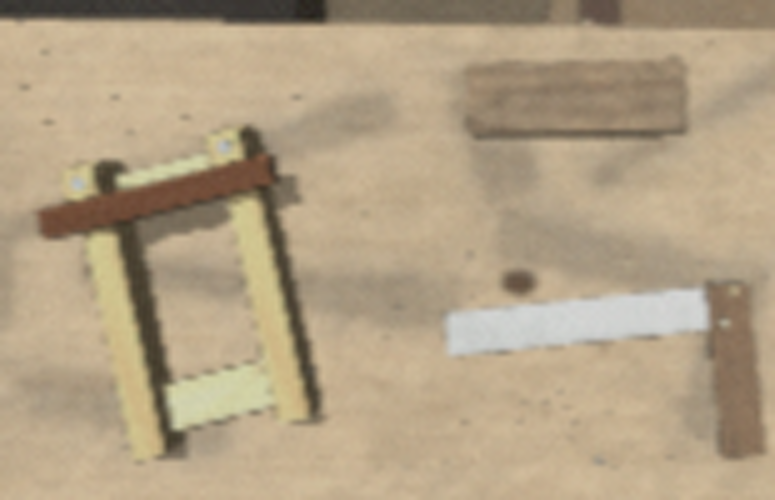

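View pics/t2.png

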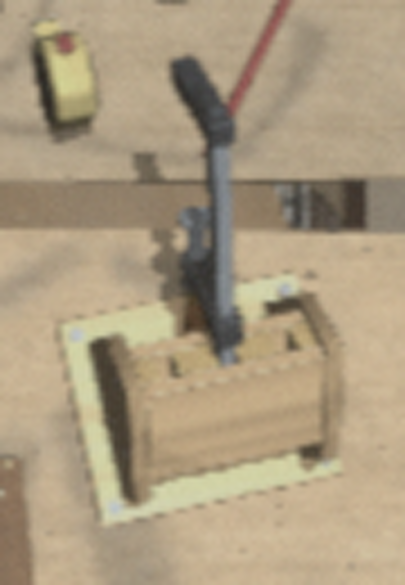

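View pics/s1.png

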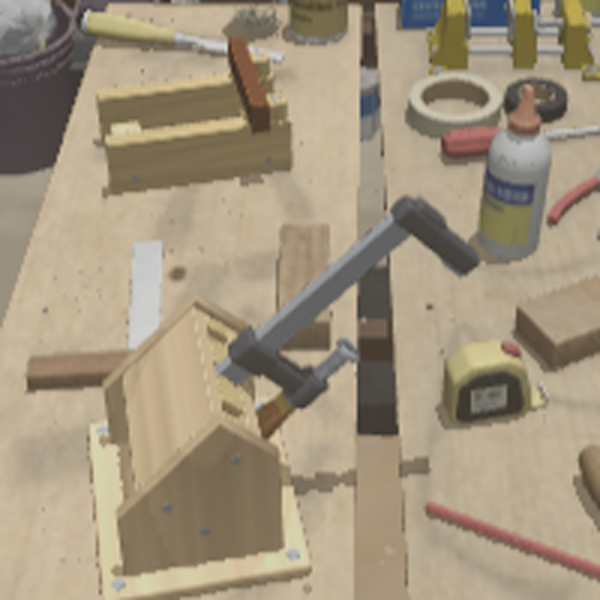

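Run:
```python
from h import *
np.set_printoptions(precision=4,suppress=True)
f=grab_frame("top");s=grab_frame("side")
im=f["color"];hsv=cv2.cvtColor(im,cv2.COLOR_BGR2HSV)
def comp(mask,x0,y0,x1,y1):
    m=np.zeros_like(mask);m[y0:y1,x0:x1]=mask[y0:y1,x0:x1]
    n,l,st,c=cv2.connectedComponentsWithStats(m); i=1+np.argmax(st[1:,4]); return l==i
print("hsv strip",hsv[236,220],"offcut",hsv[214,305],hsv[213,290],"bench",hsv[250,280],"batten",hsv[262,214])
m=comp(((hsv[...,1]>110)&(hsv[...,2]<150)).astype(np.uint8),190,215,260,250)
r=cv2.minAreaRect(np.argwhere(m)[:,::-1].astype(np.float32));print(r,m.sum())
b=cv2.boxPoints(r);P=np.array([onz(f,u,v,0.092) for u,v in b]);print(P)
print([np.linalg.norm(P[i]-P[(i+1)%4]) for i in range(4)],P.mean(0))
g=cv2.resize(np.uint8(m)*255,None,fx=1,fy=1)
m2=comp((hsv[...,2]<165).astype(np.uint8),275,202,335,226)
r2=cv2.minAreaRect(np.argwhere(m2)[:,::-1].astype(np.float32));print(r2,m2.sum())
P=np.array([onz(f,u,v,0.032) for u,v in cv2.boxPoints(r2)]);print(P,[np.linalg.norm(P[i]-P[(i+1)%4]) for i in range(4)],P.mean(0))
print(im[206:226,305,2],im[206:226,290,2])
print(im[213,278:332,2])
```

```text
hsv strip [ 11 127 108] offcut [ 18  66 151] [ 17  74 135] bench [ 18  63 177] batten [ 22  86 205]
((220.9412078857422, 233.76470947265625), (5.820855140686035, 46.566837310791016), 75.96376037597656) 248
[[0.4451 0.3381 0.092 ]
 [0.4788 0.2048 0.092 ]
 [0.4619 0.2003 0.092 ]
 [0.4283 0.3334 0.092 ]]
[np.float64(0.1374845404387768), np.float64(0.017484248462250367), np.float64(0.13729879968166378), np.float64(0.017371607210331007)] [0.4535 0.2691 0.092 ]
((304.0428466796875, 215.998779296875), (18.849449157714844, 46.06691360473633), 88.36341857910156) 720
[[ 0.538   0.0958  0.032 ]
 [ 0.5426 -0.0513  0.032 ]
 [ 0.4824 -0.0529  0.032 ]
 [ 0.478   0.0935  0.032 ]] [np.float64(0.14718551370020364), np.float64(0.060256811977482345), np.float64(0.14645635774158405), np.float64(0.060006597911523525)] [0.5102 0.0213 0.032 ]
[189 158 153 156 149 143 139 149 151 154 146 144 155 165 161 113 136 186
 191 185] [183 156 150 147 156 157 144 135 138 137 147 152 150 148 131 111 122 162
 166 165]
[192 189 180 177 169 163 156 152 152 152 145 140 135 139 143 146 146 142
 142 139 135 136 141 142 139 140 144 149 145 141 145 147 150 148 148 148
 153 155 154 148 146 146 146 150 154 157 157 154 145 161 186 189 186 188]
```

```bash
cat >> h.py <<'E'
def plan(p,ang):
    """shift rows (30mm units) and turn deg to bring TCP to p with tool x at world angle ang(deg)"""
    s=robot.state();r=R.from_quat(s["ee_rot"]);M=r.as_matrix()
    d=M.T@(np.array(p)-s["ee_pos"])/0.03
    a=np.degrees(np.arctan2(M[1,0],M[0,0])); t=-((ang-a+180)%360-180)
    print("from",s["ee_pos"].round(4),"xang",round(a,2),"tilt",M[:,2].round(3),"-> shift",d.round(3),"turn",round(t,2),"q7",s["qpos"][6].round(3),"t",round(s["time_s"],2))
E
python3 - <<'E'
from h import *
np.set_printoptions(precision=4,suppress=True)
f=grab_frame("top")
for uv in [(305,213.6),(283,214),(327,213),(305,206.6),(305,220.3)]: print(onz(f,*uv,0.032))
c=onz(f,305,213.6,0.032)
plan([.2625,-.5667,.42],24.9)
plan([c[0],c[1],.30],91.8)
E
```

```text
[0.5178 0.0184 0.032 ]
[0.5164 0.0884 0.032 ]
[ 0.5199 -0.0519  0.032 ]
[0.5402 0.0185 0.032 ]
[0.4965 0.0183 0.032 ]
from [ 0.2626 -0.567   0.2224] xang 24.85 tilt [-0.  0. -1.] -> shift [ 0.001 -0.013 -6.588] turn -0.05 q7 -0.082 t 0.3
from [ 0.2626 -0.567   0.2224] xang 24.85 tilt [-0.  0. -1.] -> shift [ 15.921 -14.131  -2.581] turn -66.95 q7 -0.082 t 0.3
```

Emit:
step_arm:
  moves:
    - [[0,0,-2],0]
    - [[0,0,-4],0]
    - [[0,0,-6],0]
    - [[1.5,-1.3,-6],-7]
    - [[3,-2.6,-6],-14]
    - [[4.5,-4,-6],-21]
    - [[6,-5.3,-6],-28]
    - [[7.5,-6.6,-6],-35]
    - [[9,-8,-6],-42]
    - [[10.5,-9.3,-6],-49]
    - [[12,-10.6,-6],-55]
    - [[13.5,-12,-5],-60]
    - [[15,-13.3,-4],-64]
    - [[15.9,-14.1,-3],-67]
    - [[15.9,-14.1,-2.6],-67]
    - [[15.9,-14.1,-2.6],-67]
  hand: -1
  grip_force: 30

```text
time_s: 2.3
ee_pos: [0.5172, 0.0164, 0.2999]
ee_rot: [0.696, 0.718, -0.001, -0.001]
contact_force: [-0.4, -0.2, -0.3]
width: 0.0878
```

Run:
```python
from h import *
f=grab_frame("wrist");cv2.imwrite("pics/w1.png",f["color"])
plan([.5178,.0184,.1],91.8)
```

```text
from [0.5176 0.0159 0.3009] xang 91.75 tilt [-0.    -0.001 -1.   ] -> shift [0.086 0.011 6.696] turn -0.05 q7 -0.215 t 2.35
```

View pics/w1.png

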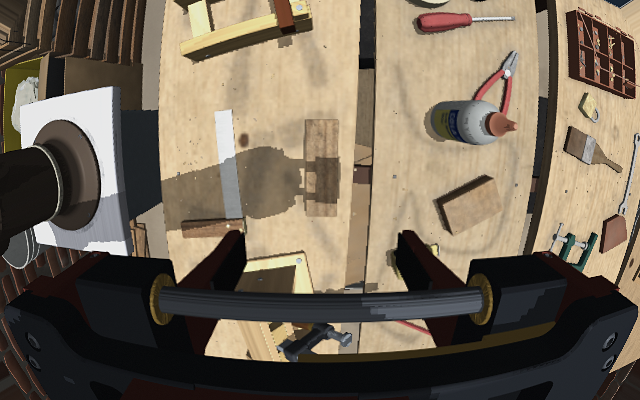

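Run:
```python
from h import *
np.set_printoptions(precision=4,suppress=True)
f=grab_frame("wrist")
c=f["color"][105:230,290:355];cv2.imwrite("pics/w1c.png",cv2.resize(c,None,fx=4.5,fy=4.5,interpolation=cv2.INTER_CUBIC))
for uv in [(306,120),(338,120),(338,216),(305,214)]: print(onz(f,*uv,.032,True))
```

```text
[0.4962 0.0858 0.032 ]
[0.5404 0.0872 0.032 ]
[ 0.5462 -0.0515  0.032 ]
[ 0.4977 -0.0499  0.032 ]
```

View pics/w1c.png

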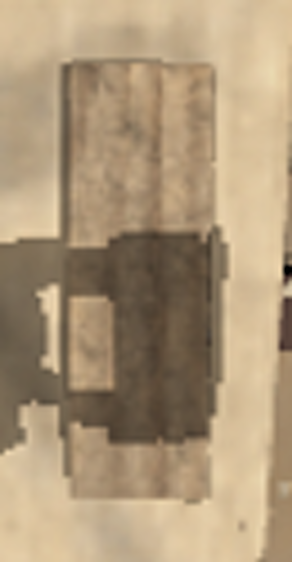

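Emit:
step_arm:
  moves:
    - [[0.09,0.05,2],0]
    - [[0.09,0.05,4],0]
    - [[0.09,0.05,6],0]
    - [[0.09,0.05,7.5],0]
    - [[0.09,0.05,8.7],0]
    - [[0.09,0.05,9.5],0]
    - [[0.09,0.05,9.75],0]
    - [[0.09,0.05,9.75],0]

```text
time_s: 3.4
ee_pos: [0.5198, 0.0192, 0.0089]
ee_rot: [0.696, 0.718, 0.0, 0.001]
contact_force: [0.8, 0.3, 0.0]
width: 0.0877
```

Emit:
step_arm:
  moves:
    - [[0,0,0],0]
    - [[0,0,0],0]
    - [[0,0,0],0]
    - [[0,0,0],0]
    - [[0,0,0],0]
    - [[0,0,0],0]
  hand: 1
  grip_force: 30

```text
time_s: 4.15
ee_pos: [0.519, 0.0199, 0.0082]
ee_rot: [0.696, 0.718, -0.0, -0.0]
contact_force: [-1.6, -0.4, 4.0]
width: 0.0449
```

Run:
```python
from h import *
B=np.array([.4322,.2637]);a=np.radians(14.2)
for x in(-.040,-.035):
    p=B+x*np.array([np.cos(a),np.sin(a)]);print(p)
    plan([*p,.16],104.2)
```

```text
[0.39342219 0.2538877 ]
from [0.519  0.0199 0.0082] xang 91.85 tilt [-0. -0. -1.] -> shift [ 7.929 -3.932 -5.06 ] turn -12.35 q7 -0.47 t 4.15
[0.39826941 0.25511424]
from [0.519  0.0199 0.0082] xang 91.85 tilt [-0. -0. -1.] -> shift [ 7.965 -3.769 -5.06 ] turn -12.35 q7 -0.47 t 4.15
```

Emit:
step_arm:
  moves:
    - [[0,0,-1.5],0]
    - [[0,0,-3],0]
    - [[0,0,-5],0]
    - [[1,-0.5,-5],-2]
    - [[2.5,-1.2,-5],-4]
    - [[4,-2,-5],-7]
    - [[5.5,-2.7,-5],-10]
    - [[7,-3.4,-5],-12.4]
    - [[7.9,-3.9,-5],-12.4]
    - [[7.9,-3.9,-5],-12.4]
    - [[7.9,-3.9,-5],-12.4]

```text
time_s: 5.52
ee_pos: [0.3939, 0.2524, 0.1572]
ee_rot: [0.614, 0.79, -0.001, -0.0]
contact_force: [0.5, -0.1, -1.8]
width: 0.0445
```

Run:
```python
from h import *
f=grab_frame("wrist");cv2.imwrite("pics/w2.png",f["color"])
t=grab_frame("top")["color"][195:295,190:345];cv2.imwrite("pics/t3.png",cv2.resize(t,None,fx=5,fy=5,interpolation=cv2.INTER_CUBIC))
plan([.3934,.2539,.082],104.2)
```

```text
from [0.3947 0.252  0.1575] xang 104.18 tilt [-0.001 -0.001 -1.   ] -> shift [ 0.075 -0.024  2.518] turn -0.02 q7 -0.673 t 5.62
```

View pics/w2.png

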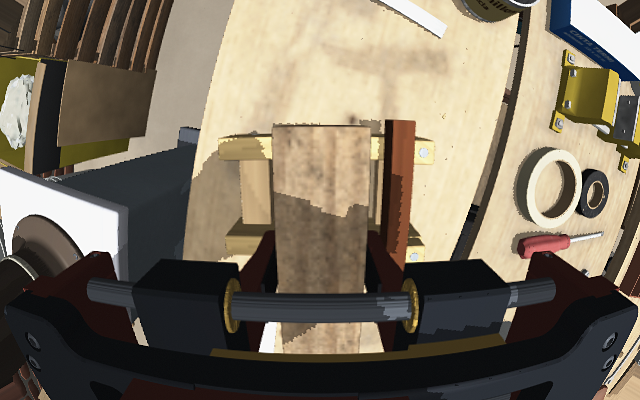

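View pics/t3.png

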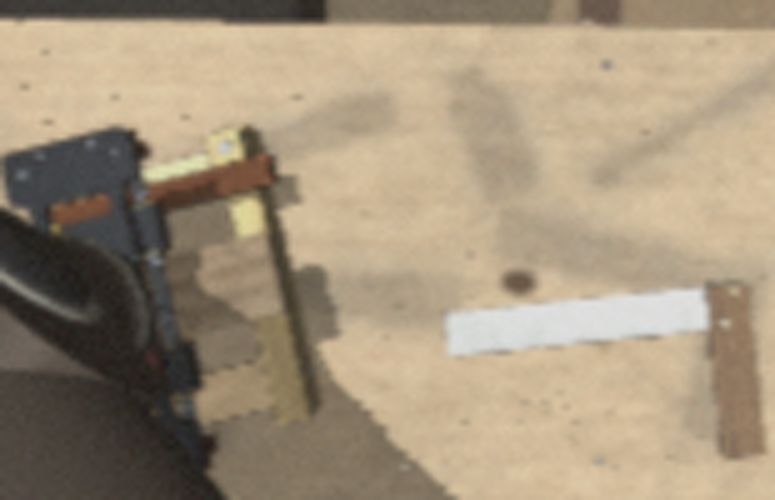

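Run:
```python
from h import *
np.set_printoptions(precision=4,suppress=True)
f=grab_frame("wrist")
B=np.array([.4322,.2637]);a=np.radians(14.2);X=np.array([np.cos(a),np.sin(a)]);Y=np.array([-X[1],X[0]])
for uv,z in [((387,121),.092),((415,122),.092),((405,255),.092),((274,126),.181),((369,126),.181),((219,140),.06),((219,159),.06)]:
    p=onz(f,*uv,z,True)[:2]; print(uv,p,"bearer",(p-B)@X,(p-B)@Y)
```

```text
(387, 121) [0.4259 0.3329] bearer 0.010872668111477485 0.06867773471487382
(415, 122) [0.4471 0.3385] bearer 0.032776692374034966 0.06888552687074326
(405, 255) [0.473  0.2332] bearer 0.03203951337731108 -0.03960405900979705
(274, 126) [0.3584 0.3134] bearer -0.05938637009936784 0.0663065183043745
(369, 126) [0.4    0.3239] bearer -0.01647149629732717 0.06631538885720867
(219, 140) [0.2961 0.2844] bearer -0.1268986175362239 0.053496774461470345
(219, 159) [0.2993 0.268 ] bearer -0.1277698377940338 0.03673153020194424
```

Emit:
step_arm:
  moves:
    - [[0.08,0,1],0]
    - [[0.08,0,2],0]
    - [[0.08,0,2.6],0]
    - [[0.08,0,2.85],0]
    - [[0.08,0,2.97],0]
    - [[0.08,0,2.97],0]
    - [[0.08,0,2.97],0]

```text
time_s: 6.55
ee_pos: [0.3943, 0.2556, 0.0697]
ee_rot: [0.614, 0.789, 0.0, 0.0]
contact_force: [0.2, -0.3, -1.4]
width: 0.045
```

Emit:
step_arm:
  moves:
    - [[0,0,0],0]
    - [[0,0,0],0]
    - [[0,0,0],0]
    - [[0,0,0],0]
  hand: -0.4

```text
time_s: 7.05
ee_pos: [0.394, 0.2554, 0.0691]
ee_rot: [0.614, 0.789, 0.0, 0.0]
contact_force: [-0.9, -0.7, 0.7]
width: 0.0616
```

Run:
```python
from h import *
f=grab_frame("wrist");cv2.imwrite("pics/w3.png",f["color"])
B=np.array([.4322,.2637]);a=np.radians(14.2);X=np.array([np.cos(a),np.sin(a)])
plan([*(B-.09*X),.16],104.2)
plan([*(B-.09*X),.16],194.2)
```

```text
from [0.3939 0.2554 0.0691] xang 104.26 tilt [ 0. -0. -1.] -> shift [-0.042 -1.695 -3.032] turn 0.06 q7 -0.808 t 7.1
from [0.3939 0.2554 0.0691] xang 104.26 tilt [ 0. -0. -1.] -> shift [-0.042 -1.695 -3.032] turn -89.94 q7 -0.808 t 7.1
```

View pics/w3.png

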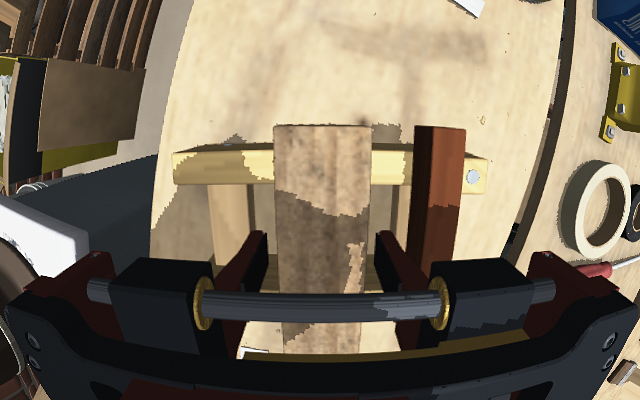

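Run:
```python
from h import *
print(robot.state()["qpos"].round(3))
```

```text
[-0.135  0.443 -0.667  2.082  0.403  0.744 -0.808]
```

Emit:
step_arm:
  moves:
    - [[0,0,-1],0]
    - [[0,0,-2],0]
    - [[0,0,-3],0]
    - [[0,-0.8,-3],9]
    - [[0,-1.7,-3],18]
    - [[0,-1.7,-3],28]
    - [[0,-1.7,-3],38]
    - [[0,-1.7,-3],48]
    - [[0,-1.7,-3],58]
    - [[0,-1.7,-3],68]
    - [[0,-1.7,-3],78]
    - [[0,-1.7,-3],86]
    - [[0,-1.7,-3],90]
    - [[0,-1.7,-3],90]
    - [[0,-1.7,-3],90]

```text
time_s: 8.98
ee_pos: [0.3445, 0.2428, 0.159]
ee_rot: [0.992, 0.125, 0.0, 0.0]
contact_force: [-0.1, -0.7, 0.1]
width: 0.0612
```

Run:
```python
from h import *
np.set_printoptions(precision=4,suppress=True)
f=grab_frame("wrist");cv2.imwrite("pics/w4.png",f["color"])
B=np.array([.4322,.2637]);a=np.radians(14.2);X=np.array([np.cos(a),np.sin(a)])
plan([*(B-.088*X),.067],14.2);print(robot.state()["qpos"])
```

```text
from [0.3444 0.2428 0.159 ] xang 14.34 tilt [ 0. -0. -1.] -> shift [0.073 0.043 3.068] turn 0.14 q7 -2.169 t 9.03
[-0.2448  0.1822 -0.5342  2.1095  0.1202  0.8784 -2.1692]
```

View pics/w4.png

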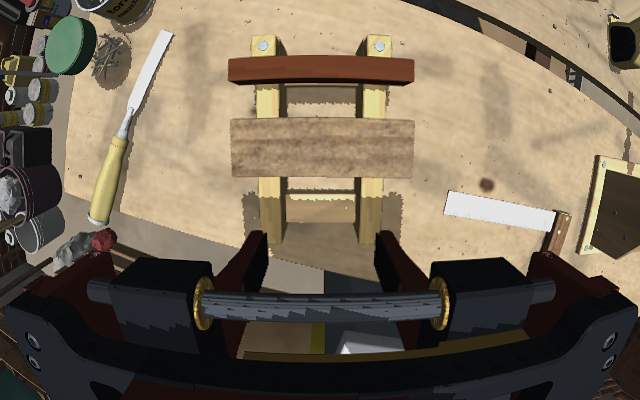

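Emit:
step_arm:
  moves:
    - [[0,0.05,1],0]
    - [[0,0.05,2],0]
    - [[0,0.05,2.7],0]
    - [[0,0.05,3],0]
    - [[0,0.05,3],0]
    - [[0.4,0.05,3],0]
    - [[0.7,0.05,3],0]
    - [[0.9,0.05,3],0]
    - [[1.1,0.05,3],0]
    - [[1.25,0.05,3],0]
    - [[1.4,0.05,3],0]
    - [[1.4,0.05,3],0]
  hand: -1

```text
time_s: 10.52
ee_pos: [0.386, 0.2518, 0.069]
ee_rot: [0.992, 0.124, 0.0, -0.0]
contact_force: [0.6, -0.7, -0.5]
width: 0.0878
```

Run:
```python
from h import *
f=grab_frame("wrist");cv2.imwrite("pics/w5.png",f["color"])
B=np.array([.4322,.2637]);a=np.radians(14.2);X=np.array([np.cos(a),np.sin(a)])
plan([*(B-.0425*X),.069],14.2);print(robot.state()["qpos"])
```

```text
from [0.3858 0.2518 0.069 ] xang 14.25 tilt [ 0.  0. -1.] -> shift [ 0.179 -0.005  0.001] turn 0.05 q7 -2.263 t 10.57
[-0.29452522  0.38784781 -0.46846874  2.11175143  0.26902135  0.69783765
 -2.26286793]
```

View pics/w5.png

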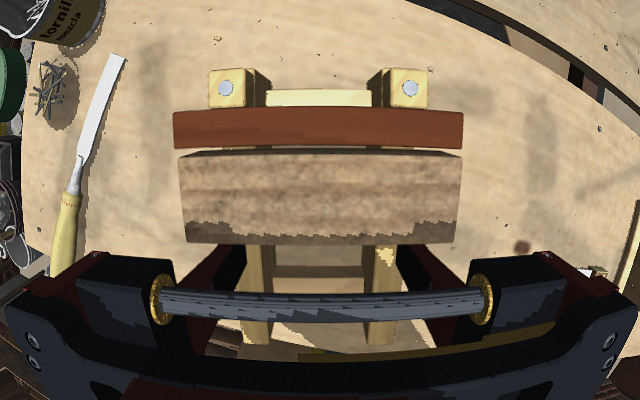

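Emit:
step_arm:
  moves:
    - [[0.08,0,0],0]
    - [[0.14,0,0],0]
    - [[0.18,0,0],0]
    - [[0.22,0,0],0]
    - [[0.22,0,0],0]

```text
time_s: 11.2
ee_pos: [0.3899, 0.2527, 0.0687]
ee_rot: [0.992, 0.124, -0.002, 0.001]
contact_force: [-8.3, -1.5, 6.4]
width: 0.0879
```

Run:
```python
from h import *
f=grab_frame("wrist");cv2.imwrite("pics/w6.png",cv2.resize(f["color"][80:260,150:480],None,fx=2.4,fy=2.4))
B=np.array([.4322,.2637]);a=np.radians(14.2);X=np.array([np.cos(a),np.sin(a)])
print((robot.state()["ee_pos"][:2]-B)@X)
```

```text
-0.04369252871744026
```

View pics/w6.png

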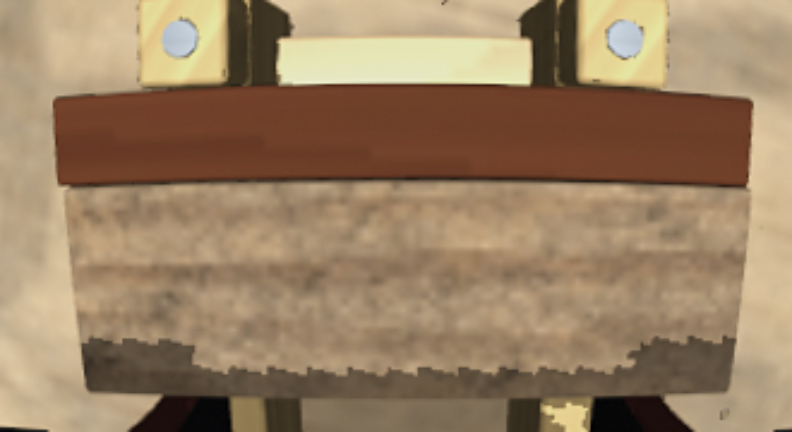

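Emit:
step_arm:
  moves:
    - [[-0.4,0,0],0]
    - [[-1.2,0,0],0]
    - [[-1.2,0,-1.5],0]
    - [[-1.2,0,-3.5],0]
    - [[-1.2,0,-5.5],0]
    - [[-1.2,0,-7.5],0]
    - [[-1.2,0,-8.5],0]

```text
time_s: 12.12
ee_pos: [0.3576, 0.245, 0.3274]
ee_rot: [0.992, 0.124, 0.003, -0.001]
contact_force: [0.7, -0.3, -1.4]
width: 0.0877
```

Run:
```python
from h import *
np.set_printoptions(precision=4,suppress=True)
t=grab_frame("top");s=grab_frame("side");w=grab_frame("wrist")
cv2.imwrite("pics/w7.png",w["color"])
# end of bar at jaw (top/front corner) ; bar at sliding jaw
P=tri(ray(t,335+220/4.5,150+122/4.5),ray(s,200+405/3,150+200/3))
Q=tri(ray(t,335+229/4.5,150+312/4.5),ray(s,200+246/3,150+332/3))
print(P,Q,np.linalg.norm(P-Q),np.degrees(np.arctan2(*(P-Q)[[1,0]])),np.degrees(np.arcsin((P-Q)[2]/np.linalg.norm(P-Q))))
plan([.45,-.17,.36],14)
```

```text
[ 0.5989 -0.1879  0.2557] [ 0.4899 -0.2131  0.1593] 0.14768706905467238 13.03763576408745 40.74266993015159
from [0.3575 0.2448 0.3252] xang 14.24 tilt [ 0.004  0.001 -1.   ] -> shift [-0.409 14.16  -1.165] turn 0.24 q7 -2.043 t 12.28
```

View pics/w7.png

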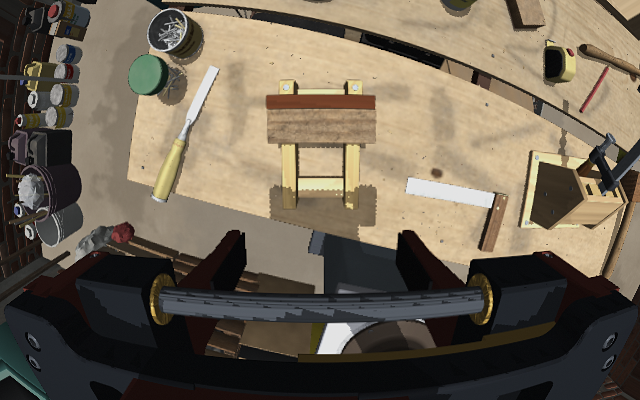

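Emit:
step_arm:
  moves:
    - [[-0.1,1.5,-0.6],0]
    - [[-0.3,3,-1.2],0]
    - [[-0.4,5,-1.2],0]
    - [[-0.5,7,-1.2],0]
    - [[-0.6,9,-1.2],0]
    - [[-0.7,11,-1.2],0]
    - [[-0.8,13,-1.2],0]
    - [[-0.9,14.4,-1.2],0]
    - [[-1,15.3,-1.2],0]
    - [[-1,15.3,-1.2],0]
    - [[-1,15.3,-1.2],0]

```text
time_s: 13.65
ee_pos: [0.4408, -0.2067, 0.3589]
ee_rot: [0.992, 0.125, -0.001, -0.001]
contact_force: [0.6, -0.2, -0.6]
width: 0.0877
```

Run:
```python
from h import *
w=grab_frame("wrist");print(robot.state()["qpos"].round(3))
cv2.imwrite("pics/w8.png",w["color"])
```

```text
[ 0.32   0.08   0.02   1.708 -0.002  1.355 -0.98 ]
```

View pics/w8.png

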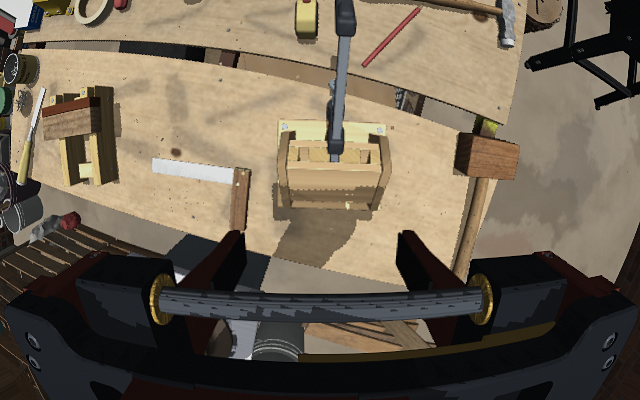

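Run:
```python
from h import *
w=grab_frame("wrist");s=grab_frame("side")
cv2.imwrite("pics/w8c.png",cv2.resize(w["color"][0:180,300:380],None,fx=3.3*2,fy=3.3,interpolation=cv2.INTER_CUBIC))
cv2.imwrite("pics/s8c.png",cv2.resize(s["color"][205:305,265:365],None,fx=6,fy=6,interpolation=cv2.INTER_CUBIC))
```

```text
(no output)
```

View pics/w8c.png

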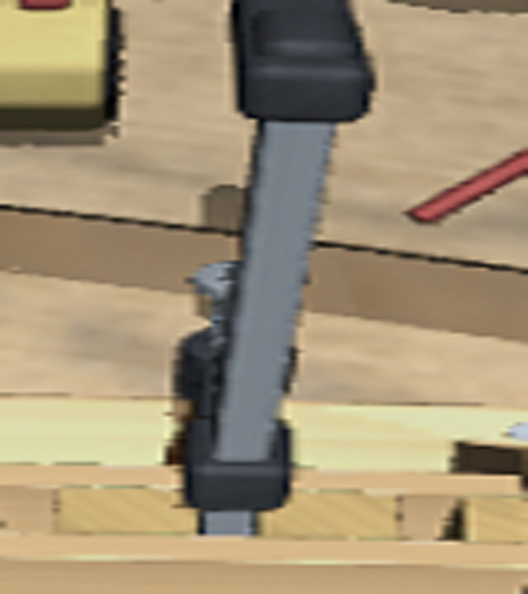

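View pics/s8c.png

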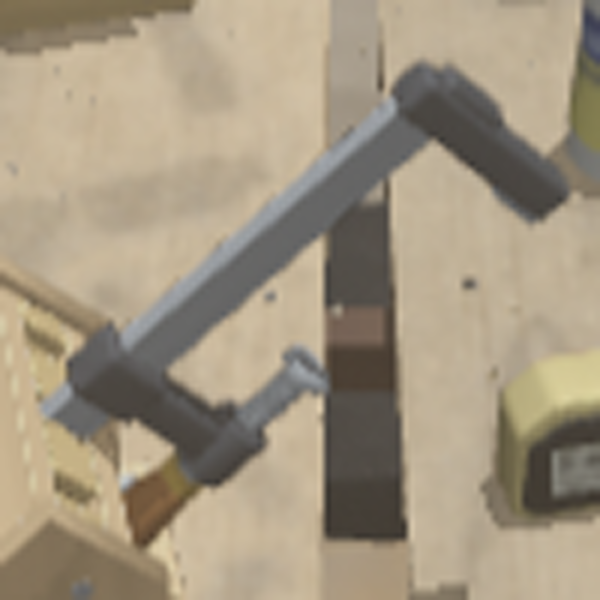

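```bash
cat > cl.py <<'E'
from h import *
np.set_printoptions(precision=4,suppress=True)
w=grab_frame("wrist");s=grab_frame("side")
W=lambda u,v: ray(w,300+u/6.6,v/3.3,True)
S=lambda u,v: ray(s,265+u/6,205+v/6)
A=tri(W(335,122),S(402,116));B=tri(W(272,462),S(131,350))
for n,a,b in(("A",W(335,122),S(402,116)),("B",W(272,462),S(131,350))):
    p=tri(a,b);print(n,p,[np.linalg.norm(np.cross(p-o,d)) for o,d in(a,b)])
d=A-B;L=np.linalg.norm(d);d/=L
yaw=np.arctan2(d[1],d[0]);el=np.arcsin(d[2]);print("len",L,"yaw",np.degrees(yaw),"el",np.degrees(el))
# bar local frame: X=d, Y=left, Z=X×Y
Yl=np.array([-np.sin(yaw),np.cos(yaw),0]);Z=np.cross(d,Yl)
mid=(A+B)/2 -(-0.005*Yl+0.010*Z)   # x=-16
O=mid+0.016*d
print("origin",O,"Z",Z,"tail",O-0.19*d)
for x in(-50,-45,-40): print(x,O+x/1000*d)
# check with left edge on plane
for uv in((265,122),(218,462)):
    o,r=W(*uv);n=Z;p=o+r*((A-o)@n)/(r@n);print("left edge",p,"x,y local",(p-O)@d,(p-O)@Yl)
E
python3 cl.py
```

```text
A [ 0.592  -0.1963  0.2425] [np.float64(0.0013300378125869299), np.float64(0.0013300378125873458)]
B [ 0.495  -0.2185  0.156 ] [np.float64(0.000635030251205304), np.float64(0.0006350302512053245)]
len 0.13184094533063745 yaw 12.89830813879534 el 41.01646528727556
origin [ 0.5605 -0.1984  0.2022] Z [-0.6397 -0.1465  0.7545] tail [ 0.4208 -0.2304  0.0775]
-50 [ 0.5238 -0.2068  0.1694]
-45 [ 0.5274 -0.206   0.1727]
-40 [ 0.5311 -0.2051  0.1759]
left edge [ 0.5905 -0.1869  0.2431] x,y local 0.050835253758287735 0.0045038252483455
left edge [ 0.4919 -0.2092  0.1551] x,y local -0.08324490646163092 0.0047639716441281454
```

Run:
```python
from h import *
plan([.5238,-.2068,.1504],12.9)
```

```text
from [ 0.4411 -0.207   0.3601] xang 14.33 tilt [ 0. -0. -1.] -> shift [2.672 0.676 6.991] turn 1.43 q7 -0.979 t 13.9
```

Emit:
step_arm:
  moves:
    - [[1,0.3,0],0.7]
    - [[2,0.6,0],1.4]
    - [[2.67,0.68,1],1.4]
    - [[2.67,0.68,3],1.4]
    - [[2.67,0.68,4.5],1.4]
    - [[2.67,0.68,5.5],1.4]
    - [[2.67,0.68,6.2],1.4]
    - [[2.67,0.68,6.2],1.4]

```text
time_s: 14.9
ee_pos: [0.5228, -0.2071, 0.1727]
ee_rot: [0.994, 0.112, -0.001, -0.001]
contact_force: [-0.1, 0.0, -0.2]
width: 0.088
```

Run:
```python
from h import *
w=grab_frame("wrist");s=grab_frame("side")
cv2.imwrite("pics/w9.png",w["color"]);cv2.imwrite("pics/s9.png",cv2.resize(s["color"][100:330,200:430],None,fx=2.6,fy=2.6))
plan([.5238,-.2068,.1504],12.9)
```

```text
from [ 0.5241 -0.2078  0.1748] xang 12.87 tilt [ 0.001 -0.    -1.   ] -> shift [-0.004 -0.034  0.814] turn -0.03 q7 -1.054 t 15.0
```

View pics/w9.png

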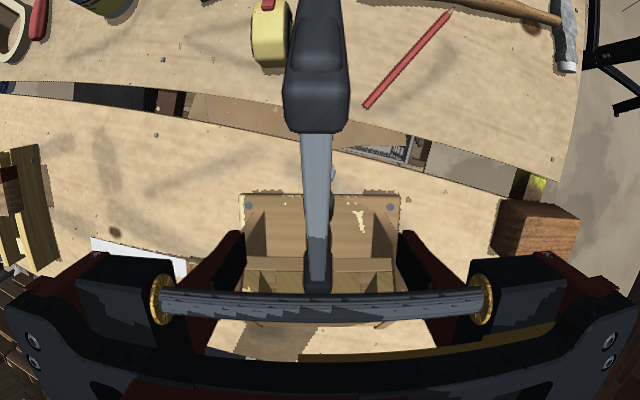

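View pics/s9.png

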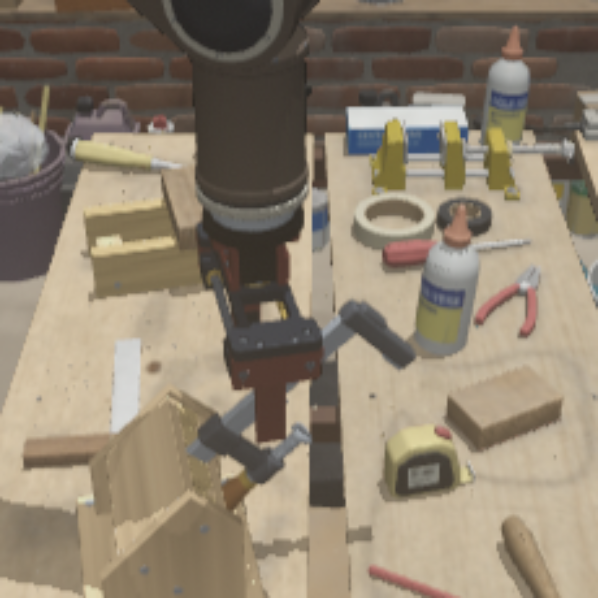

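Emit:
step_arm:
  moves:
    - [[0,0,0.4],0]
    - [[0,0,0.7],0]
    - [[0,0,0.8],0]
    - [[0,0,0.8],0]

```text
time_s: 15.5
ee_pos: [0.5235, -0.2078, 0.1498]
ee_rot: [0.994, 0.112, -0.0, -0.0]
contact_force: [0.0, -0.7, 0.2]
width: 0.0879
```

Emit:
step_arm:
  moves:
    - [[0,0,0],0]
    - [[0,0,0],0]
    - [[0,0,0],0]
    - [[0,0,0],0]
    - [[0,0,0],0]
    - [[0,0,0],0]
    - [[0,0,0],0]
  hand: 1
  grip_force: 60

```text
time_s: 16.38
ee_pos: [0.5237, -0.2078, 0.1501]
ee_rot: [0.994, 0.112, 0.0, -0.0]
contact_force: [-0.2, 0.4, -0.2]
width: 0.0214
```

Emit:
step_arm:
  moves:
    - [[0,0,0],0]
    - [[0,0,0],0]
    - [[0,0,0],0]

```text
time_s: 16.75
ee_pos: [0.5235, -0.2065, 0.15]
ee_rot: [0.994, 0.112, -0.0, -0.001]
contact_force: [-2.2, 4.7, 2.1]
width: 0.0098
```

Emit:
step_arm:
  moves:
    - [[0.15,0,-0.15],0]
    - [[0.3,0,-0.3],0]
    - [[0.5,0,-0.5],0]
    - [[0.5,0,-0.5],0]

```text
time_s: 17.25
ee_pos: [0.5384, -0.2032, 0.1648]
ee_rot: [0.994, 0.112, -0.0, -0.001]
contact_force: [-0.6, 6.2, -2.4]
width: 0.0099
```

Emit:
step_arm:
  moves:
    - [[0.2,-0.05,-0.2],0]
    - [[0.4,-0.05,-0.4],0]
    - [[0.7,-0.05,-0.7],0]
    - [[1.0,-0.05,-1.0],0]
    - [[1.4,-0.05,-1.4],0]
    - [[1.8,-0.05,-1.8],0]
    - [[2.1,-0.05,-2.1],0]
    - [[2.1,-0.05,-2.1],0]
    - [[2.1,-0.05,-2.1],0]
    - [[2.1,-0.05,-2.1],0]

```text
time_s: 18.5
ee_pos: [0.5988, -0.1893, 0.2276]
ee_rot: [0.994, 0.112, -0.0, -0.0]
contact_force: [0.1, -0.5, -4.7]
width: 0.0098
```

Run:
```python
from h import *
w=grab_frame("wrist");s=grab_frame("side")
cv2.imwrite("pics/w10.png",w["color"]);cv2.imwrite("pics/s10.png",cv2.resize(s["color"][100:330,200:430],None,fx=2.6,fy=2.6))
print(robot.state()["contact_force"],robot.state()["wrist_torque"])
```

```text
[-0.63437457  0.20153041 -4.2437011 ] [ 0.0080497   0.00643682 -0.02688398]
```

View pics/s10.png

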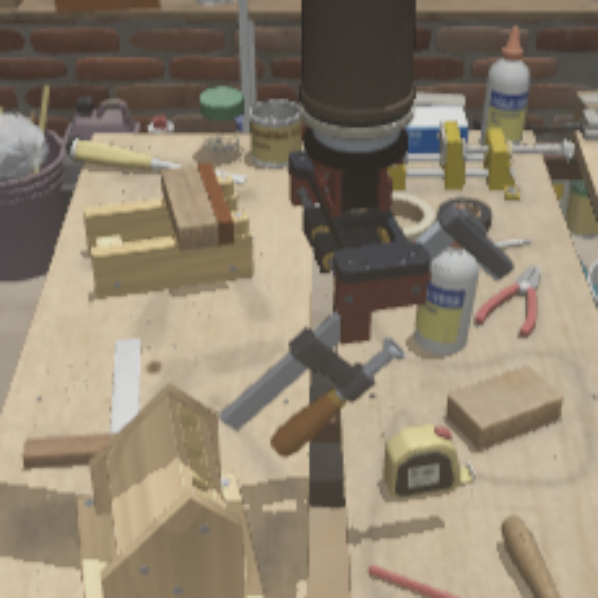

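View pics/w10.png

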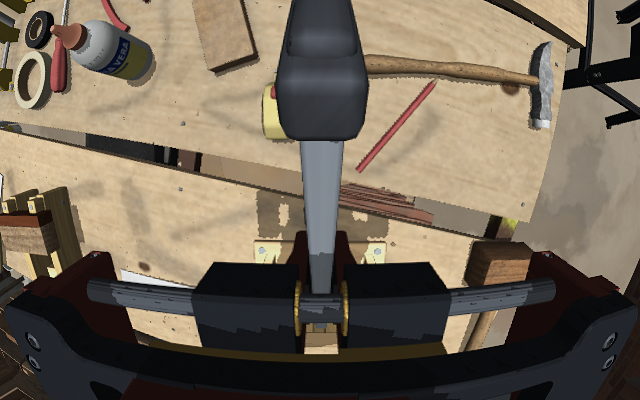

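Run:
```python
from h import *
np.set_printoptions(precision=3,suppress=True)
t=grab_frame("top")
for n,u,v in [("blade tl",279,258),("blade tr",331,253),("stock top",336,251.5),("bench edge far",300,199.5),("bench2 near",300,191),("block",330,153),("block l",318,158)]: print(n,onz(t,u,v,0.0))
print("bottle",onz(t,279,150,.09),"tape",onz(t,349,168,.05))
plan([.463,.04,.20],0)
plan([.463,.04,.20],12.9)
cv2.imwrite("pics/t10.png",cv2.resize(t["color"][120:300,200:440],None,fx=3.3,fy=3.3))
```

```text
blade tl [0.376 0.102 0.   ]
blade tr [ 0.392 -0.067  0.   ]
stock top [ 0.396 -0.083  0.   ]
bench edge far [0.566 0.035 0.   ]
bench2 near [0.594 0.035 0.   ]
block [ 0.722 -0.064  0.   ]
block l [ 0.705 -0.024  0.   ]
bottle [0.71  0.099 0.09 ] tape [ 0.663 -0.122  0.05 ]
from [ 0.599 -0.189  0.228] xang 12.84 tilt [-0. -0. -1.] -> shift [-2.723 -8.457  0.929] turn 12.84 q7 -1.118 t 18.65
from [ 0.599 -0.189  0.228] xang 12.84 tilt [-0. -0. -1.] -> shift [-2.723 -8.457  0.929] turn -0.06 q7 -1.118 t 18.65
```

View pics/t10.png

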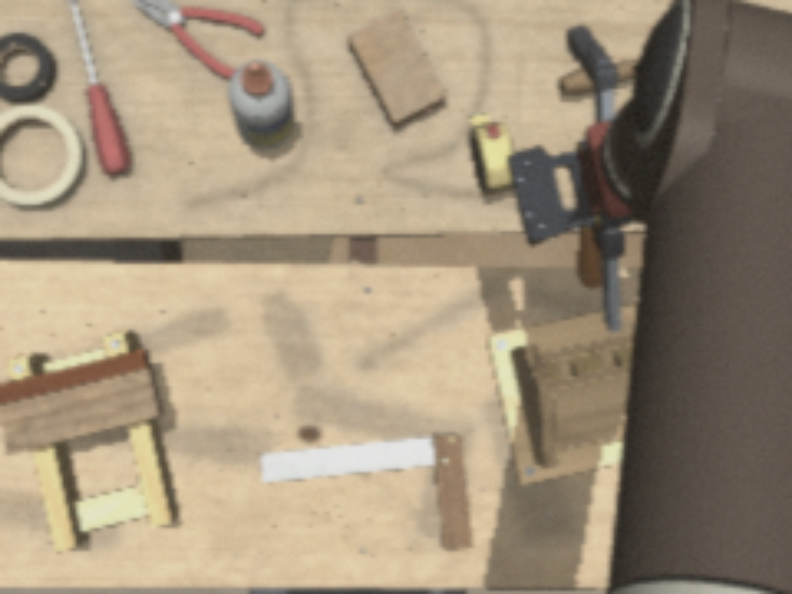

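Emit:
step_arm:
  moves:
    - [[0,0,-1],0]
    - [[0,-0.3,-1.8],0]
    - [[0,-2,-2],0]
    - [[0,-4,-2],0]
    - [[-0.5,-5.5,-2],3]
    - [[-1.5,-6.5,-2],7]
    - [[-2.5,-7.3,-1.5],10]
    - [[-2.75,-7.8,-1],12.8]
    - [[-2.75,-7.8,0],12.8]
    - [[-2.75,-7.8,1],12.8]
    - [[-2.75,-7.8,1.8],12.8]
    - [[-2.75,-7.8,2.3],12.8]
    - [[-2.75,-7.8,2.3],12.8]

```text
time_s: 20.27
ee_pos: [0.4664, 0.0206, 0.1585]
ee_rot: [1.0, 0.0, -0.001, 0.0]
contact_force: [0.9, -0.5, -3.9]
width: 0.0095
```

Run:
```python
from h import *
w=grab_frame("wrist");s=grab_frame("side")
cv2.imwrite("pics/s11.png",cv2.resize(s["color"][100:330,200:430],None,fx=2.6,fy=2.6))
plan([.4665,.02,.13],0)
print(robot.state()["contact_force"],robot.state()["wrist_torque"],robot.state()["qpos"].round(2))
```

```text
from [0.4675 0.0208 0.1598] xang 0.05 tilt [ 0.001  0.    -1.   ] -> shift [-0.033  0.025  0.992] turn 0.05 q7 -1.746 t 20.38
[-0.30132208  0.13625953 -4.13846503] [ 0.03653434  0.02331312 -0.00616502] [-0.06  0.22 -0.1   2.03  0.03  0.89 -1.75]
```

View pics/s11.png

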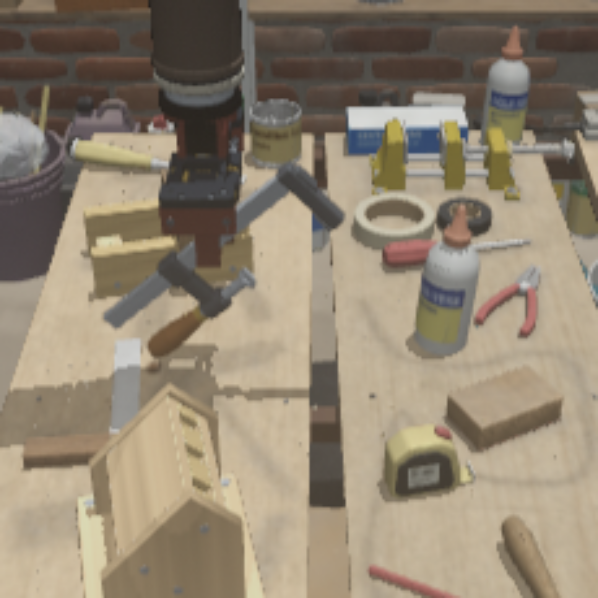

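Emit:
step_arm:
  moves:
    - [[0,0,0.6],0]
    - [[0,0,1.2],0]
    - [[0.2,0,1.35],0]
    - [[0.5,0,1.55],0]
    - [[0.85,0,1.76],0]
    - [[1.2,0,2.0],0]
    - [[1.54,0,2.3],0]
    - [[1.54,0,2.3],0]
  grip_force: 15

```text
time_s: 21.38
ee_pos: [0.5125, 0.0208, 0.0886]
ee_rot: [1.0, 0.0, -0.001, 0.0]
contact_force: [-0.4, -0.7, -2.8]
width: 0.0102
```

Run:
```python
from h import *
s=grab_frame("side")
cv2.imwrite("pics/s12.png",cv2.resize(s["color"][100:330,200:430],None,fx=2.6,fy=2.6))
plan([.4665,.02,.13],0)
print(robot.state()["contact_force"],robot.state()["wrist_torque"])
```

```text
from [0.5117 0.0208 0.0887] xang 0.05 tilt [-0.004 -0.    -1.   ] -> shift [-1.512  0.024 -1.372] turn 0.05 q7 -1.75 t 21.43
[-0.91351812  0.38641848 -2.7065777 ] [0.05380297 0.08794938 0.03149372]
```

View pics/s12.png

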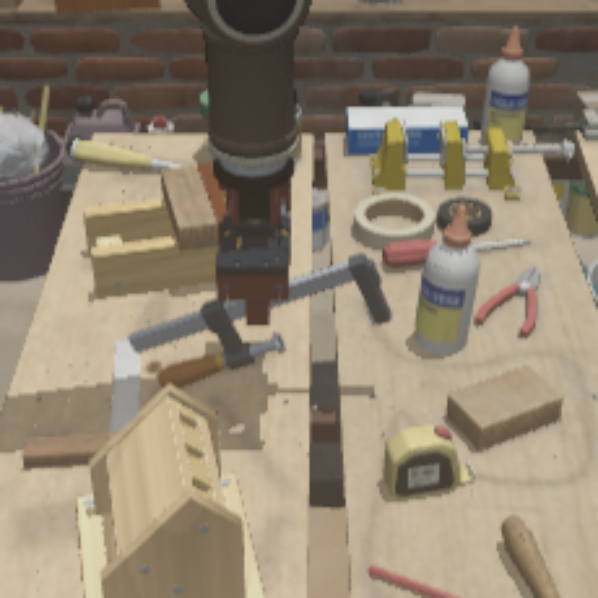

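Pivoting works: the bar has dropped to about 20°. I'll continue to level.

Emit:
step_arm:
  moves:
    - [[0.2,0,0.2],0]
    - [[0.4,0,0.42],0]
    - [[0.6,0,0.68],0]
    - [[0.75,0,0.9],0]
    - [[0.9,0,1.1],0]
    - [[1.0,0,1.25],0]
    - [[1.04,0,1.36],0]
    - [[1.04,0,1.4],0]
    - [[1.04,0,1.4],0]

```text
time_s: 22.55
ee_pos: [0.5441, 0.0208, 0.048]
ee_rot: [1.0, 0.001, -0.0, 0.0]
contact_force: [1.7, 0.5, -2.0]
width: 0.01
```

Run:
```python
from h import *
s=grab_frame("side");w=grab_frame("wrist")
cv2.imwrite("pics/s13.png",cv2.resize(s["color"][180:300,220:380],None,fx=5,fy=5))
cv2.imwrite("pics/w13.png",w["color"])
print(robot.state()["contact_force"],robot.state()["wrist_torque"])
```

```text
[-0.06345906 -0.19654637 -3.26785676] [ 0.03779718 -0.06200084 -0.00805153]
```

View pics/s13.png

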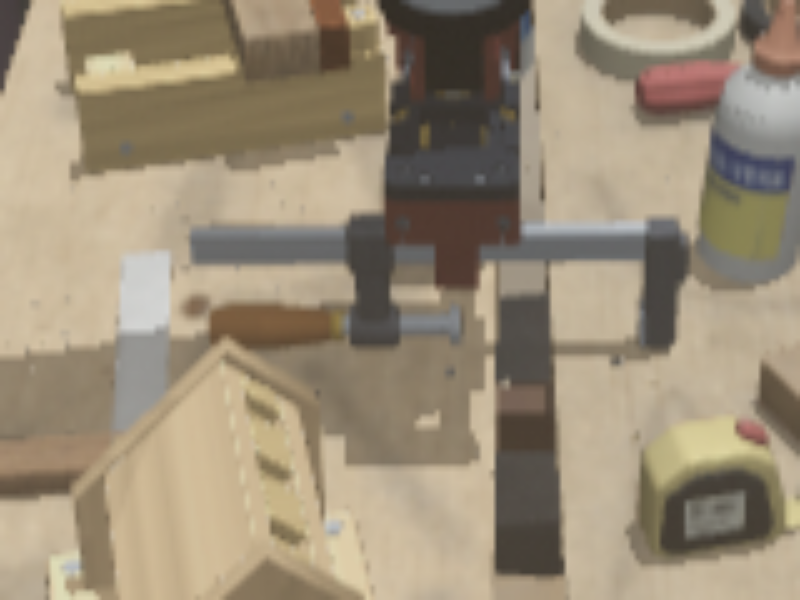

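View pics/w13.png

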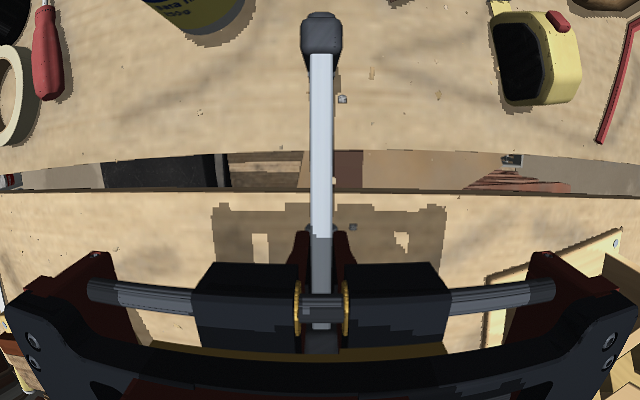

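Emit:
step_arm:
  moves:
    - [[0,0,0],0]
    - [[0,0,0],0]
    - [[0,0,-0.5],0]
    - [[0,0,-1.5],0]
    - [[0,0,-3],0]
    - [[0,0,-4.5],0]
    - [[0,0,-4.8],0]
    - [[0,0,-4.8],0]
  grip_force: 60

```text
time_s: 23.65
ee_pos: [0.5441, 0.0208, 0.1922]
ee_rot: [1.0, 0.0, 0.0, 0.0]
contact_force: [0.0, -0.9, -4.6]
width: 0.0097
```

Run:
```python
from h import *
s=grab_frame("side");w=grab_frame("wrist");t=grab_frame("top")
cv2.imwrite("pics/s14.png",cv2.resize(s["color"][130:290,210:400],None,fx=4.2,fy=4.2,interpolation=cv2.INTER_CUBIC))
cv2.imwrite("pics/t14.png",cv2.resize(t["color"][150:270,200:360],None,fx=5,fy=5,interpolation=cv2.INTER_CUBIC))
cv2.imwrite("pics/w14.png",w["color"])
print(robot.state())
```

```text
{'time_s': 23.8, 'qpos': array([-0.05721312,  0.30978438, -0.08678964,  1.82743028,  0.03113419,
        1.00880466, -1.72628232]), 'dq': array([ 0.00106564,  0.00620156,  0.00034104, -0.00576431, -0.00062611,
        0.00101018,  0.00100417]), 'effort': array([ 2.53413746e-02, -5.27740467e+01, -2.14093113e-01, -2.89911515e+01,
        1.02218820e-02, -6.90598553e-02, -2.64008204e-04]), 'ee_pos': array([0.54314373, 0.02069232, 0.19028672]), 'ee_rot': array([ 9.99998641e-01,  5.40680961e-04, -1.54759675e-03,  1.74933159e-04]), 'contact_force': array([-0.65850914,  0.65554316, -3.13744435]), 'wrist_torque': array([ 0.07280835, -0.02601553, -0.03997196]), 'width': 0.009236503814288803}
```

View pics/s14.png

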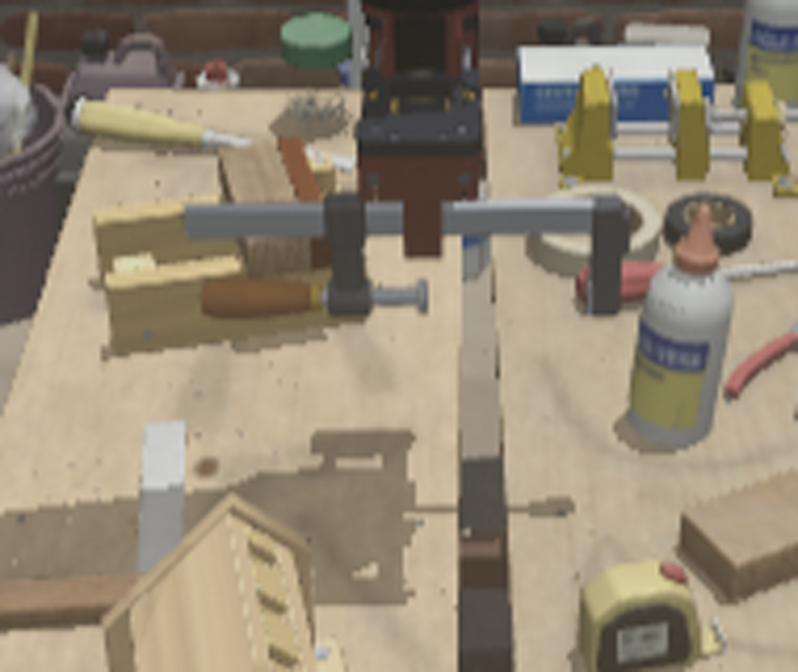

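View pics/t14.png

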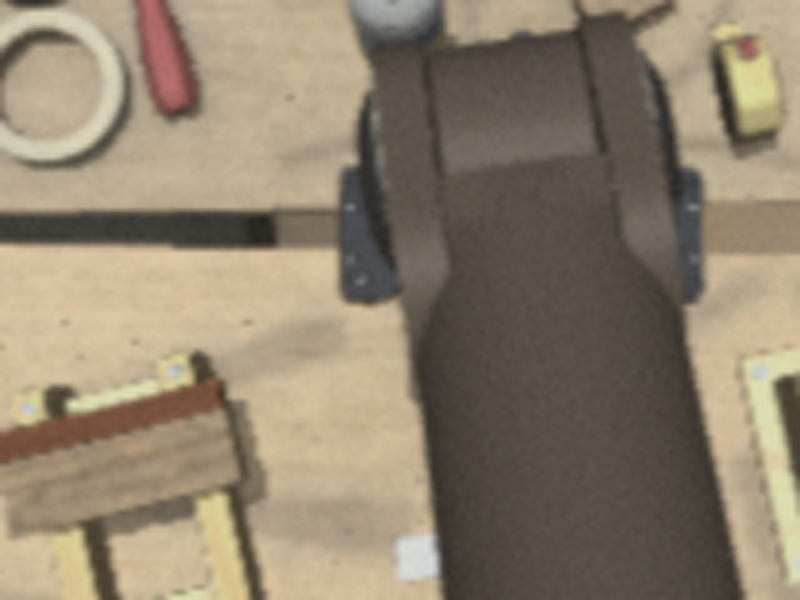

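View pics/w14.png

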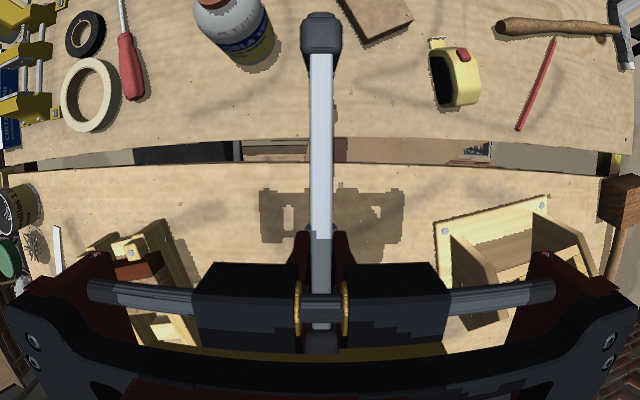

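Run:
```python
from h import *
np.set_printoptions(precision=4,suppress=True)
s=grab_frame("side")
def ony(u,v,y):
    o,d=ray(s,210+u/4.2,130+v/4.2);return o+d*(y-o[1])/d[1]
print("tail",ony(186,221,.0157)); print("fixed jaw inner at bar",ony(592,219,.0157)); print("spindle pad face",ony(428,297,.0207-.009)); print("jaw bottom",ony(605,312,.011)); print("bar top/bot edge",ony(300,206,.0257),ony(300,235,.0157),ony(560,232,.0157))
print("sliding jaw right",ony(365,220,.012))
print(robot.state()["ee_pos"])
```

```text
tail [0.4045 0.0157 0.213 ]
fixed jaw inner at bar [0.6427 0.0157 0.2138]
spindle pad face [0.546  0.0117 0.1617]
jaw bottom [0.6524 0.011  0.1511]
bar top/bot edge [0.4709 0.0257 0.2171] [0.471  0.0157 0.2032] [0.6241 0.0157 0.2049]
sliding jaw right [0.5098 0.012  0.2157]
[0.5432 0.0207 0.1903]
```

Run:
```python
from h import *
B=np.array([.4322,.2637]);a=np.radians(14.2);X=np.array([np.cos(a),np.sin(a)])
plan([*(B-.0505*X),.19],14.2)
```

```text
from [0.5432 0.0207 0.1903] xang 0.06 tilt [-0.003 -0.    -1.   ] -> shift [-5.325 -7.692  0.023] turn -14.14 q7 -1.726 t 23.85
```

Emit:
step_arm:
  moves:
    - [[-0.5,-0.6,-0.2],-1]
    - [[-1.1,-1.5,-0.2],-2.5]
    - [[-1.9,-2.7,-0.2],-5]
    - [[-2.7,-3.9,-0.2],-7.5]
    - [[-3.5,-5.1,-0.2],-10]
    - [[-4.2,-6.2,-0.1],-12]
    - [[-4.9,-7.1,0],-13.5]
    - [[-5.3,-7.7,0],-14.1]
    - [[-5.3,-7.7,0],-14.1]
    - [[-5.3,-7.7,0],-14.1]
    - [[-5.3,-7.7,0],-14.1]

```text
time_s: 25.22
ee_pos: [0.3854, 0.2508, 0.1919]
ee_rot: [0.992, 0.123, -0.0, 0.0]
contact_force: [0.7, 0.1, -4.0]
width: 0.0098
```

Run:
```python
from h import *
s=grab_frame("side");w=grab_frame("wrist")
cv2.imwrite("pics/s15.png",cv2.resize(s["color"][100:250,200:370],None,fx=4.5,fy=4.0,interpolation=cv2.INTER_CUBIC))
cv2.imwrite("pics/w15.png",w["color"])
B=np.array([.4322,.2637]);a=np.radians(14.2);X=np.array([np.cos(a),np.sin(a)])
plan([*(B-.0505*X),.102],14.2)
```

```text
from [0.3854 0.251  0.192 ] xang 14.07 tilt [-0. -0. -1.] -> shift [-0.068 -0.028  3.   ] turn -0.13 q7 -2.075 t 25.32
```

View pics/s15.png

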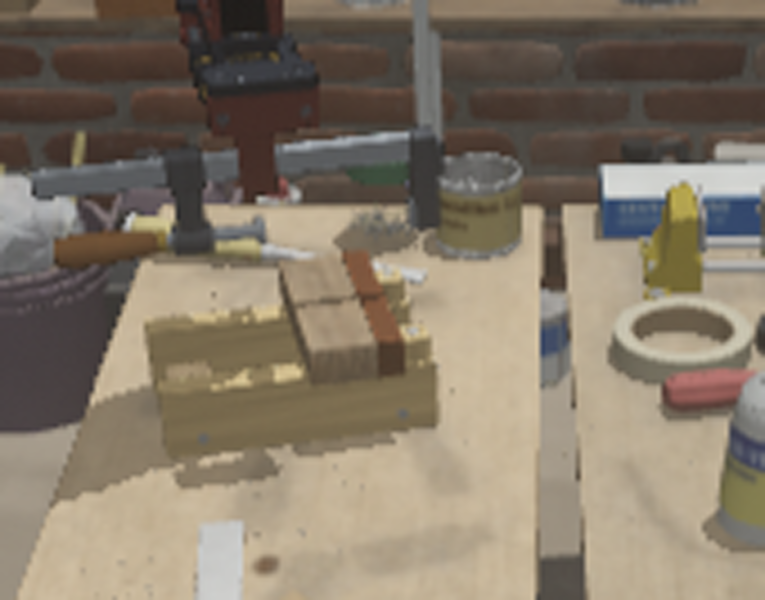

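View pics/w15.png

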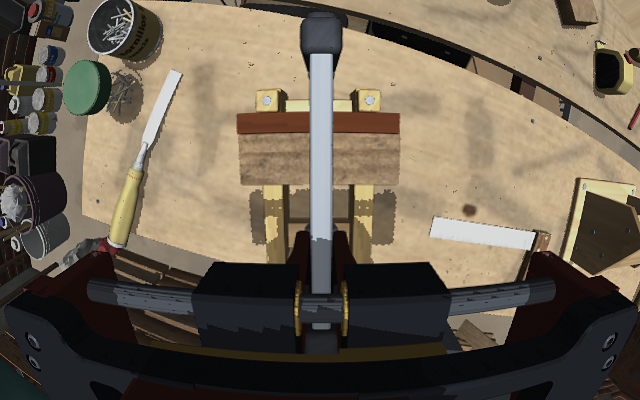

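Emit:
step_arm:
  moves:
    - [[-0.06,-0.03,0.6],-0.1]
    - [[-0.06,-0.03,1.2],-0.1]
    - [[-0.06,-0.03,1.6],-0.1]
    - [[-0.06,-0.03,1.7],-0.1]
    - [[-0.06,-0.03,1.7],-0.1]

```text
time_s: 25.95
ee_pos: [0.3833, 0.2522, 0.1412]
ee_rot: [0.992, 0.124, 0.0, -0.0]
contact_force: [0.5, -0.4, -2.6]
width: 0.0094
```

Run:
```python
from h import *
s=grab_frame("side");w=grab_frame("wrist")
cv2.imwrite("pics/s16.png",cv2.resize(s["color"][110:230,200:340],None,fx=5.5,fy=5,interpolation=cv2.INTER_CUBIC))
cv2.imwrite("pics/w16.png",w["color"])
B=np.array([.4322,.2637]);a=np.radians(14.2);X=np.array([np.cos(a),np.sin(a)])
plan([*(B-.0505*X),.102],14.2)
```

```text
from [0.3835 0.2523 0.1415] xang 14.25 tilt [ 0.001  0.001 -1.   ] -> shift [-0.017  0.032  1.318] turn 0.05 q7 -2.107 t 26.05
```

View pics/s16.png

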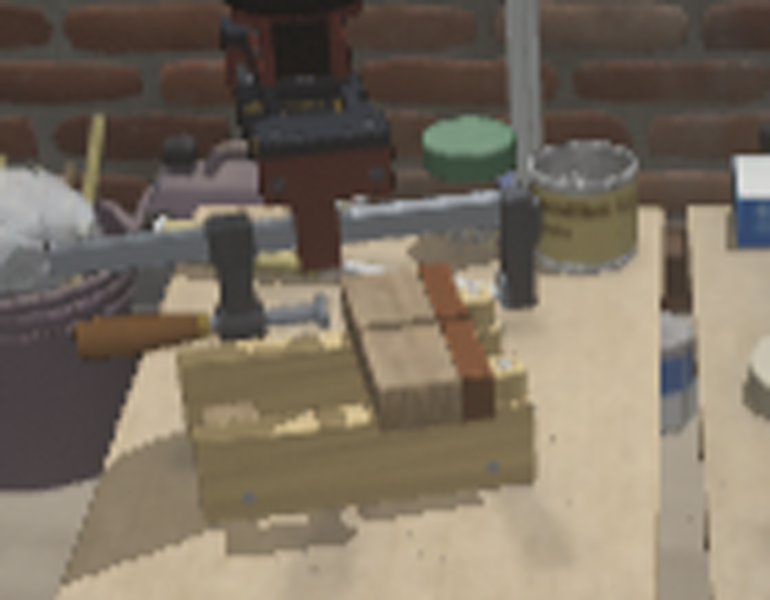

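View pics/w16.png

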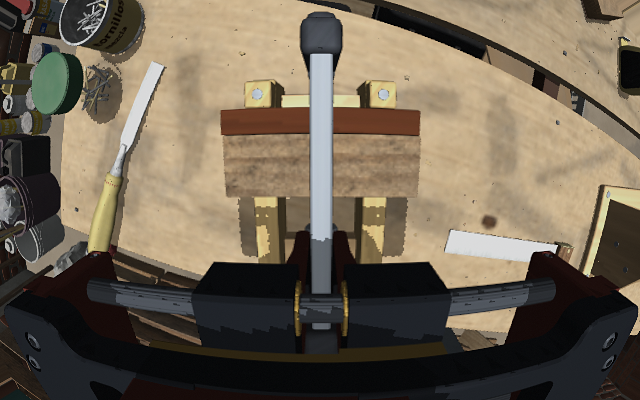

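Run:
```python
from h import *
s=grab_frame("side")
B=np.array([.4322,.2637,0]);a=np.radians(14.2);X=np.array([np.cos(a),np.sin(a),0]);Y=np.array([-X[1],X[0],0])
for n,u,v,y in[("spindle pad face bottom",327,322,-.005),("pad top",327,296,-.005),("fixed jaw inner near",503,290,-.009),("jaw bottom",517,307,-.009),("sliding bottom",240,337,-.009),("offcut near top rear",382,395,-.07),("strip outer near top",493,378,-.07)]:
    o,d=ray(s,200+u/5.5,110+v/5);p=o+d*((y-(o-B)@Y)/(d@Y));print(n,(p-B)@X,p[2])
```

```text
spindle pad face bottom -0.04995377168617456 0.10045457638279853
pad top -0.04866155247476866 0.11823415392859382
fixed jaw inner near 0.047508976533501494 0.11085402351760487
jaw bottom 0.05494593354846041 0.09790523032353482
sliding bottom -0.09791171994286163 0.09943793634015874
offcut near top rear -0.03113335008132996 0.08542618315724393
strip outer near top 0.028902803235793507 0.08779830883158934
```

Emit:
step_arm:
  moves:
    - [[0,0,0.3],0]
    - [[0,0,0.6],0]
    - [[0,0,0.9],0]
    - [[0,0,1.15],0]
    - [[0,0,1.3],0]
    - [[0,0,1.3],0]
    - [[0,0,1.3],0]
    - [[0,0,1.3],0]

```text
time_s: 27.1
ee_pos: [0.3833, 0.2522, 0.1023]
ee_rot: [0.992, 0.124, 0.0, -0.0]
contact_force: [-0.2, 0.6, -2.7]
width: 0.0103
```

Run:
```python
from h import *
s=grab_frame("side");w=grab_frame("wrist");t=grab_frame("top")
cv2.imwrite("pics/s17.png",cv2.resize(s["color"][110:230,200:340],None,fx=5.5,fy=5,interpolation=cv2.INTER_CUBIC))
cv2.imwrite("pics/w17.png",w["color"]);cv2.imwrite("pics/t17.png",t["color"])
B=np.array([.4322,.2637]);a=np.radians(14.2);X=np.array([np.cos(a),np.sin(a)])
plan([*(B-.0505*X),.102],14.2);print(robot.state()["contact_force"],robot.state()["wrist_torque"])
```

```text
from [0.3832 0.2522 0.1022] xang 14.26 tilt [ 0.  0. -1.] -> shift [-0.006  0.027  0.008] turn 0.06 q7 -2.135 t 27.25
[ 0.89956755 -0.60814909 -3.91682284] [0.01683916 0.02062053 0.02414655]
```

View pics/s17.png

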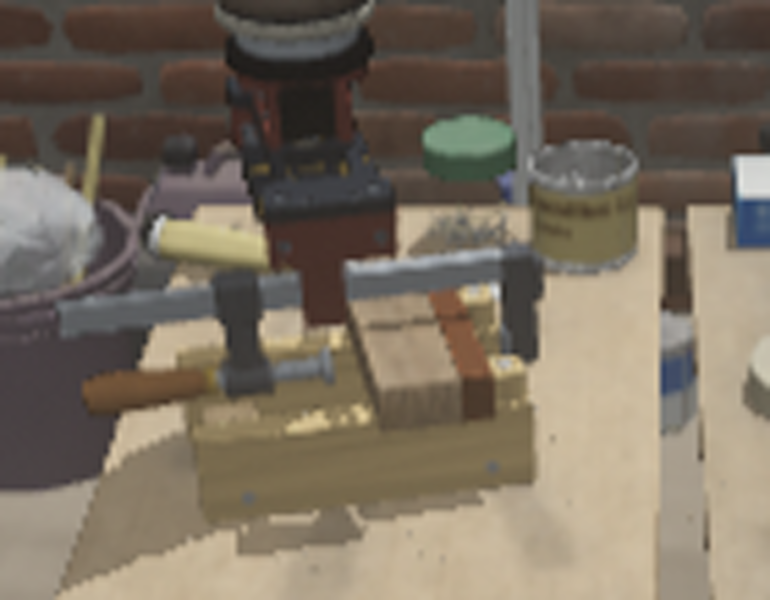

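View pics/w17.png

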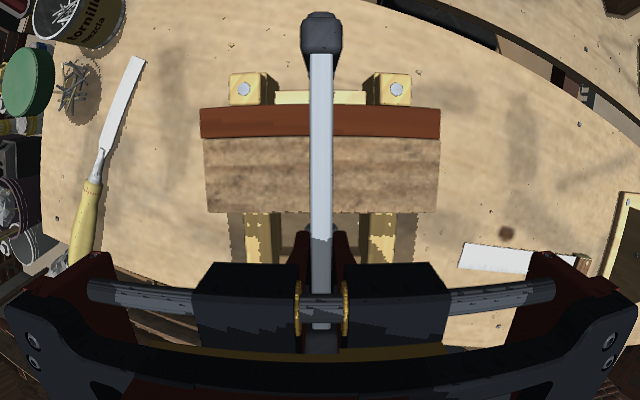

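View pics/t17.png

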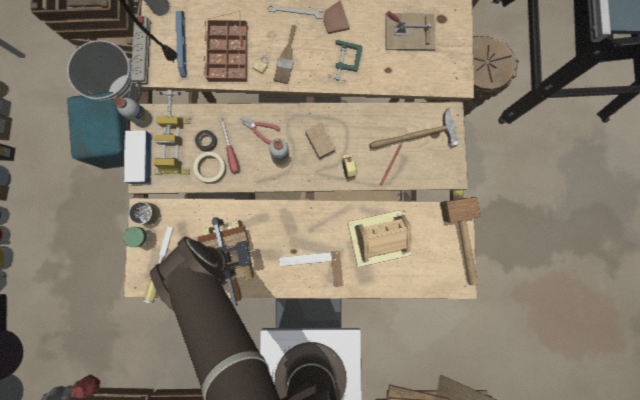

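```bash
python3 -c "
from rig import workorder
print(workorder.sign_off())"
```

```text
the job is handed in; nothing more can be done
None
```

The job is done and handed in at about 27 s of the 72 s allowed; signing off reports no verdict. The arm is still holding the clamp across the joint.

**What I did**
- I set the offcut on the bearers about 30 mm short of the strip and let go. I then pushed it flush with both open fingers, stopping at about 8 N against the strip.
- I gripped the clamp's bar near its balance point (x about -50 mm) and drew it out along the 45° socket.
- The moves cannot tilt the tool, so I levelled the clamp by lowering its handle onto clear bench under a 15 N grip until the bar swung level. I then regripped at 60 N.
- I carried it to the bearers and lowered it over the middle of the work.

**Last checks**
- **Offcut:** it sits flush against the strip in the wrist picture, with its ends within about 2 mm.
- **Clamp position:** the tool is within 1 mm and 0.1° of its target. The bar is level and square by eye. The pad faces measured about -49 and +48 mm in x, so the point between them is about 1 mm off mid-width. That point is at about z = 0.069 m.
- **Contact:** the force on the tool is about 4 N, which is just the clamp's weight, so it does not appear to touch anything.
- **Bystanders:** the glue bottle and tape measure look unmoved in the top picture.

**Disagreements**
- The side camera read the work's top as 86–88 mm where it should be 92 mm.
- The bar's height above the fingertips came out between 20 and 25 mm (29 mm from one jaw-bottom reading), depending on the measurement. I used 22 mm, and the z = 0.069 m figure rests on that.

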